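# Put the forming blocks back in their trays

## Robot

A 6-joint arm with a two-finger parallel gripper is mounted at the origin on the work surface. World frame = base frame: x ahead of the robot, y to its left, z up, the work surface at z = 0. Lengths are in m, angles in rad, forces in N, time in s.
With the tool pointing down it reaches from about 0.375 to 0.9 m from the base axis. Payload 3.1 kg.
Tool frame: the origin (TCP) lies between the finger pads; the fingertips stand manip.finger_overhang ahead of it and the grasp point (between the pads) lies 5 mm behind it (manip.finger_overhang is the distance from the TCP to the fingertips, in m); z points along the fingers, y is the line along which they close (so a half turn about z gives the same grasp; the last joint's range is limited). The gripper opens to 85 mm and grips with 20 to 120 N. Pads are 22 mm wide; open, the fingers measure 114 mm over their backs; the gripper's body (76 mm by 85 mm) begins 54 mm behind the grasp point. The pads swing forward as they close: fully open they stand 13 mm farther back than shut.
Start: joints at [1.143, 0.527, 1.433, -0, 1.181, -0.178], TCP at [0.154, 0.606, 0.245] pointing down, gripper open.
Joint ranges: [-3.08, 3.08], [-0.75, 2.2], [0.22, 2.44], [-1.43, 4.57], [0, 2.65], [-2.85, 2.85]. Speed limits (rad/s): [2.79, 2.79, 3.14, 3.14, 3.14, 3.14].

## Interface

Orientations are given as a unit quaternion [x, y, z, w].
In Python, from station import manip gives the robot as it stands.
- The arm moves only by the tool drive_tool, never from a script. Its argument "plan" is a list of rows, each a list of 7 numbers: the shift along the tool's x, y, z in m, then the turn, a rotation vector about the tool's x, y, z in degrees, then the opening, from -1 (shut) to 1 (fully open). In form: [[x, y, z, wx, wy, wz, gripper], ...]. A call has 1 to 10 rows; each row shifts and turns the commanded pose from where the row before left it, along the tool's axes as they then stand; what a row does not reach is not made up. A row lasts 1/10 s, in which the tool goes at most 50 mm and 8.59 degrees, less where a joint would pass 70% of its speed; a pose out of reach is approached as far as the arm can. A call is refused whole if a number of a shift passes 0.05 or a number of a turn 8.59, either way. A call with a gripper value outside its range is refused whole. The fingers move at their own pace and stop on an object; "newtons" is the grip in N (left out, the last holds). Time passes only in rows, so rows that do not move let the fingers close. It gives the time, the measured TCP pose, the force, the opening and the grip force at its end, in the units of the state.
- manip.sense(): the state, without advancing time (a new reading comes with each control period).
- manip.snapshot(name): name is "scene" or "top" or "wrist"; returns a dict with "image" (480x640x3 uint8, red, green, blue), "z_map" (480x640 float32, m along the optical axis (not along the pixel's ray), 0 where there is no reading), "fov_y" (degrees; the focal length in pixels is half the picture's height over the tangent of half this angle, whatever the lens; pixels are square), "cx", "cy" (the principal point, pixels), "extrinsics" (4x4, takes a point from camera to world coordinates); the wrist camera has in their place "mount" (4x4, takes a point from camera to tool coordinates, whose origin is the TCP and whose axes are the flange's). Camera axes: x right, y up, looking along -z (the intrinsics and any distortion apply to the point x, -y, -z); pixel columns grow to the right and rows downward; lengths in m; the calibration is good to about 2 mm. A picture is of the moment at which its call begins: read the wrist's pose just before it.
- manip.sign_off(): hands the job in; it is judged then, once.
The state is a dict: "t": time; "q": joint angles; "qd": joint speeds; "tau": joint torques, N m; "tcp_pos": TCP position; "tool_rot": TCP orientation; "force": force on the tool from outside, world axes, zero at the start; "ft_torque": the same for the moment, N m; "finger_gap": opening from 0.0 (shut) to 1.0 (fully open); "gripper_force": force on a finger pad.
Only numpy, scipy, OpenCV 4.12 (cv2) and the standard library are available. Lean on these libraries where they do the work, as an engineer would, in place of code of your own. Each camera call takes 0.05 s, during which the arm holds its last target. There are 200 camera calls.

## Task

Put the four jeweller's forming blocks away: each goes into the blue tray of its own shape and size (square steel block, long grooved red block, large round wooden block, small round brass block), standing flat on the tray floor inside the rim, same way up as now. Set each one down rather than dropping it, let go of them all, and leave the mallet and the flux pot where they are.

Things in the scene. Friction and masses are not known exactly. Their poses are not given: they have to be found in the camera images.
- steel_block: Loose, standing upright on the bench. Origin at the centre of its underside; z up. Square bench block of dark grey steel, 50 x 50 mm, 25 mm high, sides along its x and y. About 0.5 kg.
- nylon_block: Loose, standing upright on the bench. Origin at the centre of its underside; z up. Long red nylon swage block, 80 mm along its x, 36 mm along its y, 30 mm high, with three grooves 8 mm deep running along y across the top; its two long sides are flat. About 0.1 kg.
- wood_block: Loose, standing upright on the bench. Origin at the centre of its underside; z up. Large round brown wooden doming block, 60 mm diameter, 34 mm high, with a hollow in the top. About 0.1 kg.
- brass_block: Loose, standing upright on the bench. Origin at the centre of its underside; z up. Small round brass doming block, 38 mm diameter, 32 mm high, with a hollow in the top. About 0.3 kg.
- square_tray: Square blue tray for the steel block, 74 x 74 mm outside, 66 x 66 mm inside, sides along its x and y. Fixed to the bench, 10 mm high: floor 4 mm above the bench, lined in grey, with a 4 mm thick rim standing 6 mm above the floor. Origin at the centre of its underside, on the bench; z up. 
- long_tray: Long blue tray for the red nylon block, 104 mm along its x and 60 mm along its y outside, 96 x 52 mm inside. Fixed to the bench, 10 mm high: floor 4 mm above the bench, lined in grey, with a 4 mm thick rim standing 6 mm above the floor. Origin at the centre of its underside, on the bench; z up. 
- big_round_tray: Large round blue tray for the wooden block, 84 mm outside and 76 mm inside diameter. Fixed to the bench, 10 mm high: floor 4 mm above the bench, lined in grey, with a 4 mm thick rim standing 6 mm above the floor. Origin at the centre of its underside, on the bench; z up. 
- small_round_tray: Small round blue tray for the brass block, 62 mm outside and 54 mm inside diameter. Fixed to the bench, 10 mm high: floor 4 mm above the bench, lined in grey, with a 4 mm thick rim standing 6 mm above the floor. Origin at the centre of its underside, on the bench; z up. 
- mallet: Bystander: mallet lying loose at the left of the work; tan barrel head 44 mm thick and 70 mm long along its y, pale wooden handle 16 mm thick running 208 mm from the head's centre along -x. Origin under the centre of the head, on the bench.
- flux_pot: Bystander: loose upright jar at the right of the work, 64 mm diameter, 65 mm high, with blue lid and paper label. Origin at the centre of its underside.
There are look-alikes about, which are no part of the job. Of the things shaped like the steel_block, the dark steel one is meant. Several things have the shape of the wood_block; the one meant has the colours described above.

How it is judged:
At the end, for the whole second after the job is handed in: Each block is in its own tray: centre within 13 mm of the tray's centre, underside on the tray floor (2 to 5.5 mm above the bench), upright within 0.05 rad, at rest (under 0.02 m/s); this holds for all four (horizontal distance between steel_block and square_tray below 0.013 m and z of steel_block in the frame of square_tray between 0.002 and 0.0055 m and angle between each of steel_block, nylon_block, wood_block, brass_block's own z axis and vertical below 0.05 rad and linear speed of each of steel_block, nylon_block, wood_block, brass_block below 0.02 m/s and horizontal distance between nylon_block and long_tray below 0.013 m and z of nylon_block in the frame of long_tray between 0.002 and 0.0055 m and horizontal distance between wood_block and big_round_tray below 0.013 m and z of wood_block in the frame of big_round_tray between 0.002 and 0.0055 m and horizontal distance between brass_block and small_round_tray below 0.013 m and z of brass_block in the frame of small_round_tray between 0.002 and 0.0055 m); the robot touches nothing.
It fails at once if a bystander (mallet or flux pot) is shifted by more than 30 mm (distance of any of mallet, flux_pot from where it was at the start of the episode above 0.03 m).
It fails at once if a block is dropped or thrown: faster than 0.7 m/s with no finger on it (a fall of about 25 mm) ((linear speed of steel_block above 0.7 m/s and contact force between the fingers and steel_block below 0.01 N) or (linear speed of nylon_block above 0.7 m/s and contact force between the fingers and nylon_block below 0.01 N) or (linear speed of wood_block above 0.7 m/s and contact force between the fingers and wood_block below 0.01 N) or (linear speed of brass_block above 0.7 m/s and contact force between the fingers and brass_block below 0.01 N)).
It also fails if it takes over 99 s, if anything falls off the work surface, if the arm or the gripper's body presses on something with over 40 N, if the wrist force passes 120 N, or if a joint passes its speed limit or range.

## Working session

There is one attempt and no reset: what is moved stays moved. The work goes in short steps, Python scripts to look and compute and a tool call to move; the robot and the scene stay as the last step left them, time stands still between calls to the robot, and variables do not carry over. Pictures are saved under pics/ and viewed, at most 14 in all, crops included, and the job is handed in when it is done.

Besides the shell and the picture viewer there is one more tool, called after "Request:" by a JSON object that holds its "method" and its "body". drive_tool: Moves the arm, as the interface text tells. Its arguments: {"type":"object","properties":{"plan":{"type":"array"},"newtons":{"type":"number"}},"required":["plan"]}

```bash
ls; mkdir -p pics; python3 - <<'E'
from station import manip
import cv2,numpy as np,pickle
s=manip.sense(); print({k:np.round(v,3) for k,v in s.items()}, manip.finger_overhang)
d={}
for n in ("scene","top"):
    p=manip.snapshot(n); d[n]=p
    cv2.imwrite(f"pics/{n}0.png",p["image"][:,:,::-1])
    print(n,[ (k,np.round(v,3).tolist()) for k,v in p.items() if k not in("image","z_map")], (p["z_map"]>0).mean())
pickle.dump(d,open("d0.pkl","wb"))
E
```

```text
pics
{'t': np.float64(0.0), 'q': array([ 1.143,  0.528,  1.434,  0.   ,  1.181, -0.178]), 'qd': array([-0.001, -0.   ,  0.002, -0.002,  0.001,  0.001]), 'tau': array([-1.0000e-03, -4.4235e+01, -1.7802e+01, -0.0000e+00,  8.0000e-03,
       -0.0000e+00]), 'tcp_pos': array([0.154, 0.605, 0.244]), 'tool_rot': array([ 0.125,  0.992, -0.001, -0.   ]), 'force': array([ 0.233,  0.329, -0.07 ]), 'ft_torque': array([-0.012, -0.042, -0.018]), 'gripper_force': np.float64(0.0), 'finger_gap': np.float64(0.994)} 0.014
scene [('fov_y', 52.615), ('cx', 324.325), ('cy', 247.558), ('extrinsics', [[0.831, -0.397, 0.391, 1.018], [0.557, 0.603, -0.571, -0.662], [-0.009, 0.692, 0.722, 0.872], [0.0, 0.0, 0.0, 1.0]])] 0.9959309895833334
top [('fov_y', 53.301), ('cx', 313.694), ('cy', 237.012), ('extrinsics', [[-0.022, 0.996, -0.089, 0.492], [-1.0, -0.022, -0.0, 0.002], [-0.002, 0.089, 0.996, 1.009], [0.0, 0.0, 0.0, 1.0]])] 0.9958951822916666
```

View pics/top0.png

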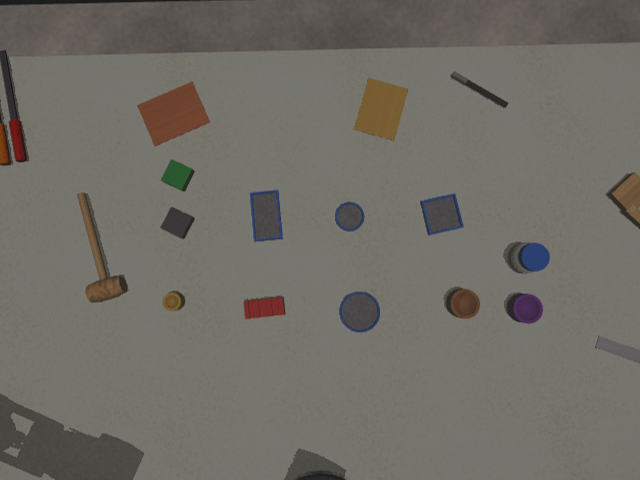

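View pics/scene0.png

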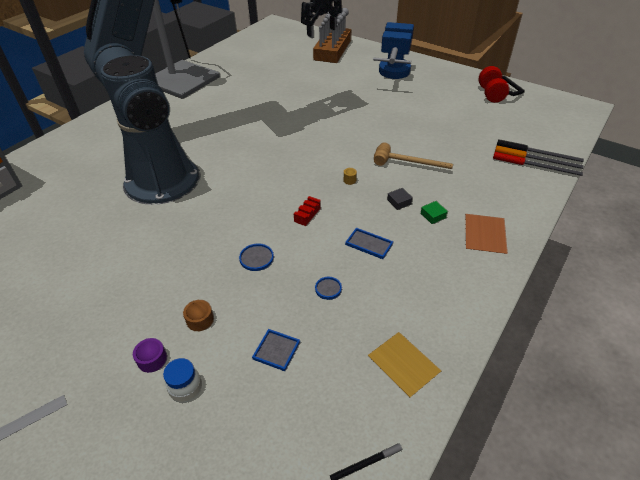

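The top view shows the four trays: long (266,215), small round (349,216), square (442,214) and large round (360,312).

Candidates for each block:
- **Steel block:** dark block (177,222) or green block (178,175). I choose the dark one.
- **Wood block:** brown round (464,303) or purple round (527,308); the flux-pot lid (533,257) is also round. I choose the brown one.
- **Brass block:** (172,301). The mallet head (105,290) is a similar tan.
- **Nylon block:** red grooved block (265,307). The flat orange card (174,113) and the red tool handle (18,140) are also reddish.

Next I'll measure positions and check these choices in one crop.

```bash
cat > h.py <<'E'
import numpy as np,cv2
def geo(p,T=None):
    T=p["extrinsics"] if T is None else T
    f=240/np.tan(np.radians(p["fov_y"])/2)
    return f,np.asarray(T)
def cast(p,uv,z,T=None):
    f,T=geo(p,T); uv=np.asarray(uv,float).reshape(-1,2)
    d=np.c_[(uv[:,0]-p["cx"])/f,-(uv[:,1]-p["cy"])/f,-np.ones(len(uv))]@T[:3,:3].T
    return T[:3,3]+d*((z-T[2,3])/d[:,2])[:,None]
def cloud(p,T=None):
    f,T=geo(p,T); v,u=np.mgrid[:480,:640]; Z=p["z_map"]
    P=np.stack([(u-p["cx"])/f*Z,-(v-p["cy"])/f*Z,-Z],-1)
    return P@T[:3,:3].T+T[:3,3]
def masks(img):
    h=cv2.cvtColor(img,cv2.COLOR_RGB2HSV); H,S,V=[h[...,i].astype(int) for i in range(3)]
    return dict(blue=(abs(H-112)<12)&(S>110)&(V>40),red=((H<5)|(H>174))&(S>150)&(V>50),
      brown=(H>=5)&(H<16)&(S>110),brass=(H>=15)&(H<24)&(S>100),dark=(V<75)&(S<60))
E
python3 - <<'E'
import pickle,cv2,numpy as np
from h import *
d=pickle.load(open("d0.pkl","rb")); p=d["top"]; img=p["image"]
h=cv2.cvtColor(img,cv2.COLOR_RGB2HSV)
for n,(u,v) in dict(steel=(177,222),wood=(464,303),woodr=(464,291),brass=(172,301),brassr=(172,293),red=(265,307),rim=(252,215),lid=(533,257),bench=(300,260)).items(): print(n,h[v,u])
C=cloud(p)
for n in ((300,260),(100,350),(560,150),(477,180)): print("bench z",n,C[n[1],n[0]].round(4))
c=cv2.resize(img[160:330,140:300,::-1],None,fx=2.4,fy=2.4,interpolation=2); e=cv2.resize(img[160:330,420:560,::-1],None,fx=2.4,fy=2.4,interpolation=2)
cv2.imwrite("pics/crop1.png",np.hstack([c,e]))
E
```

```text
steel [ 0  9 57]
wood [ 13 143  98]
woodr [ 12 124  84]
brass [ 18 149 120]
brassr [ 18 154 121]
red [  2 166 121]
rim [112 138 118]
lid [111 155 112]
bench [ 30  11 119]
bench z (300, 260) [ 0.5343  0.0321 -0.0011]
bench z (100, 350) [0.3572 0.4492 0.0033]
bench z (560, 150) [ 0.7588 -0.5325 -0.0022]
bench z (477, 180) [ 0.6967 -0.3495  0.0007]
```

View pics/crop1.png

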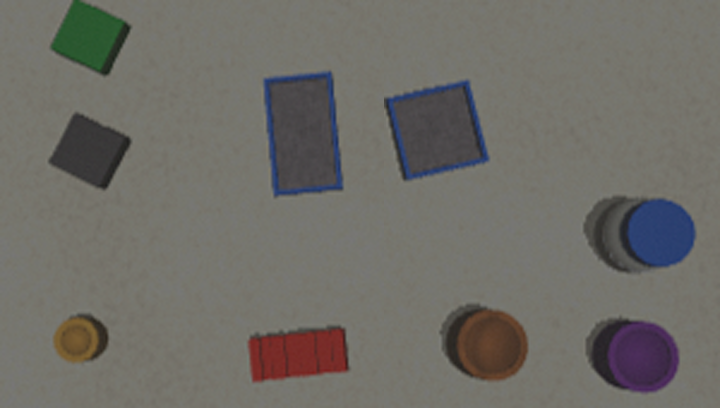

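The crop confirms the choices: dark steel below the green look-alike, the brown round block left of the purple one, small brass at lower left, and the grooved red block at the bottom. Now I'll measure them in both views.

```bash
cat > m.py <<'E'
import pickle,cv2,numpy as np
from h import *
d=pickle.load(open("d0.pkl","rb"))
ob=dict(steel=("dark",.025,(177,222)),red=("red",.030,(265,307)),brown=("brown",.034,(464,303)),brass=("brass",.032,(172,301)),
 Tlong=("blue",.01,(266,215)),Tsmall=("blue",.01,(349,216)),Tsq=("blue",.01,(442,214)),Tbig=("blue",.01,(360,312)))
for cam in ("top","scene"):
  p=d[cam]; M=masks(p["image"]); C=cloud(p)
  for n,(c,hz,uv) in ob.items():
    w=cast(d["top"],uv,hz)[0]
    near=np.hypot(C[...,0]-w[0],C[...,1]-w[1])<.075
    m=(M[c]&near)
    if c!="blue":
        # full-block mask: keep pixels whose surface is near the top plane
        m&=(C[...,2]>hz-.009) if c!="dark" else (C[...,2]>hz-.008)
    m=m.astype(np.uint8)
    cs,_=cv2.findContours(m,cv2.RETR_EXTERNAL,cv2.CHAIN_APPROX_NONE)
    k=max(cs,key=cv2.contourArea)
    P=cast(p,k.reshape(-1,2),hz)[:,:2].astype(np.float32)*1000
    (rc,rs,ra)=cv2.minAreaRect(P); cc,cr=cv2.minEnclosingCircle(P); el=cv2.fitEllipse(P)
    print(cam,n,"rect",np.round(rc,1),np.round(rs,1),round(ra,1),"| circ",np.round(cc,1),round(2*cr,1),"| ell",np.round(el[0],1),np.round(el[1],1))
E
python3 m.py
```

```text
top steel rect [616.7 285.7] [52.2 47.1] 62.4 | circ [615.8 286.1] 68.0 | ell [616.7 285.8] [54.3 59.1]
top red rect [438.4 106.6] [33.9 78.3] 4.8 | circ [439.6 106.7] 82.4 | ell [438.9 105. ] [36.  89.7]
top brown rect [ 437.7 -299.4] [58.5 54.1] 88.7 | circ [ 437.8 -299.3] 59.3 | ell [ 437.8 -299.4] [55.7 57.1]
top brass rect [454.6 292.2] [36.7 34.2] 88.7 | circ [454.9 292.9] 37.9 | ell [455.  292.8] [34.7 36.3]
top Tlong rect [629.8 102. ] [103.4  59.3] 4.4 | circ [630.  101.6] 116.3 | ell [629.9 102. ] [ 65.6 125.1]
top Tsmall rect [624.2 -74.2] [56.8 59.4] 88.5 | circ [623.9 -74.2] 60.7 | ell [624. -74.] [58.  58.7]
top Tsq rect [ 624.8 -268.7] [73.1 73.8] 11.5 | circ [ 625.  -268.3] 99.1 | ell [ 624.7 -268.6] [83.3 84.5]
top Tbig rect [424.9 -89.2] [80.6 79.9] 88.5 | circ [424.9 -89.3] 82.3 | ell [424.9 -89.4] [80.2 80.8]
scene steel rect [622.7 278.3] [52.2 55.1] 62.8 | circ [622.2 278.6] 73.2 | ell [621.9 279.4] [56.2 60.7]
scene red rect [443.9  99.9] [40.8 88.1] 4.3 | circ [440.   99.8] 91.7 | ell [443.9 100.8] [ 40.1 101.7]
scene brown rect [ 443.2 -303.6] [57.8 65.3] 63.1 | circ [ 443.8 -303.4] 66.2 | ell [ 443.3 -303.8] [57.5 64.7]
scene brass rect [460.7 286.8] [33.9 41.4] 32.2 | circ [458.8 286.3] 45.4 | ell [459.9 286.5] [35.2 43.2]
scene Tlong rect [633.7  95.7] [105.3  67.2] 4.4 | circ [633.7  95.9] 119.6 | ell [633.6  95.7] [ 73.  128.2]
scene Tsmall rect [629.1 -79.8] [59.5 64.3] 33.4 | circ [628.7 -79.3] 65.8 | ell [628.6 -79.2] [59.1 64.3]
scene Tsq rect [ 628.8 -272.9] [75.7 78. ] 11.7 | circ [ 628.4 -272.9] 105.0 | ell [ 628.7 -273. ] [87.  89.1]
scene Tbig rect [430.2 -95.2] [82.2 85.6] 33.3 | circ [429.5 -95. ] 89.0 | ell [429.8 -94.8] [80.5 87.3]
```

Request:
{"method": "drive_tool", "body": {"plan": [[-0.044,-0.0162,0,0,0,0,1],[-0.044,-0.0162,0,0,0,0,1],[-0.044,-0.0162,0,0,0,0,1],[-0.044,-0.0162,0,0,0,0,1],[-0.044,-0.0162,0,0,0,0,1],[-0.044,-0.0162,0,0,0,0,1],[-0.044,-0.0162,0,0,0,0,1],[-0.044,-0.0162,0,0,0,0,1],[-0.044,-0.0162,0,0,0,0,1],[-0.044,-0.0162,0,0,0,0,1]], "newtons": 60}}

```text
t: 1.1
tcp_pos: [0.5419, 0.3384, 0.2448]
tool_rot: [0.125, 0.992, -0.0, -0.001]
force: [0.8, 0.9, -0.7]
finger_gap: 1.001
gripper_force: 0.0
```

Request:
{"method": "drive_tool", "body": {"plan": [[-0.044,-0.0162,0,0,0,0,1],[-0.044,-0.0162,0,0,0,0,1],[0,0,0,0,0,6.6,1],[0,0,0,0,0,6.6,1],[0,0,0,0,0,0,1],[0,0,0,0,0,0,1],[0,0,0,0,0,0,1]]}}

```text
t: 1.8
tcp_pos: [0.6176, 0.287, 0.2451]
tool_rot: [0.237, 0.972, -0.0, -0.0]
force: [1.2, 0.3, 0.3]
finger_gap: 1.0
gripper_force: 0.0
```

```bash
cat >> h.py <<'E'
from scipy.spatial.transform import Rotation as R
def toolT(s):
    T=np.eye(4); T[:3,:3]=R.from_quat(s["tool_rot"]).as_matrix(); T[:3,3]=s["tcp_pos"]; return T
def psi(s):
    y=toolT(s)[:3,1]; return np.degrees(np.arctan2(y[1],y[0]))
def go(s,x,y,z,ps=None):
    "tool-frame shift to reach world point, then turn about tool z to reach closing yaw"
    d=toolT(s)[:3,:3].T@(np.array([x,y,z])-s["tcp_pos"])
    w=None if ps is None else -((ps-psi(s)+90)%180-90)
    return d.round(4),w
E
cat > w.py <<'E'
import sys
from station import manip
from h import *
name=sys.argv[1]
s=manip.sense(); p=manip.snapshot("wrist"); cv2.imwrite(f"pics/{name}.png",p["image"][:,:,::-1])
import pickle; pickle.dump((s,p),open(name+".pkl","wb"))
print({k:np.round(s[k],4).tolist() for k in("t","tcp_pos","q","force","finger_gap","gripper_force")},"psi",psi(s))
print(np.round(p["mount"],4).tolist(),p["fov_y"],p["cx"],p["cy"])
E
python3 w.py w1
```

```text
{'t': 1.8, 'tcp_pos': [0.6176, 0.287, 0.2451], 'q': [0.2713, 0.6059, 1.2794, -0.0, 1.2568, -0.8215], 'force': [1.1557, 0.2823, 0.2883], 'finger_gap': 0.9997, 'gripper_force': 0.0} psi 62.61433948901133
[[-0.0, 0.9589, 0.2837, 0.0707], [1.0, -0.0002, 0.0007, 0.0002], [0.0007, 0.2837, -0.9589, -0.1287], [0.0, 0.0, 0.0, 1.0]] 64.61808973595133 317.87221487036777 233.2155833868224
```

View pics/w1.png

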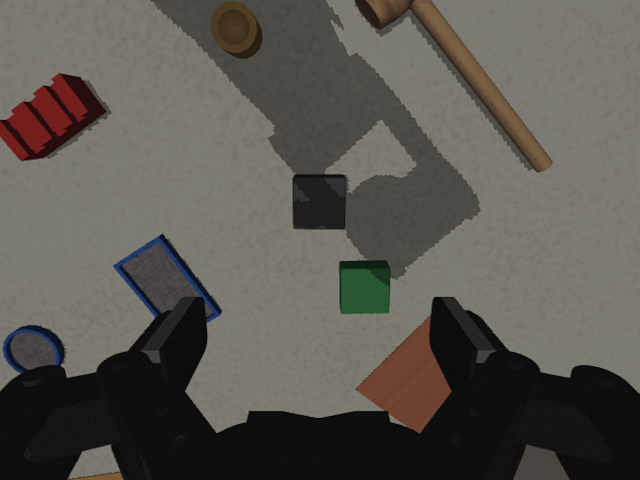

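The wrist view shows the dark steel block at (319,202), square to the gripper, with the green look-alike at (365,287). The open fingertips are at about (195,300) and (445,300). I'll refine the steel block's position and measure how far the fingertips reach.

```bash
cat > wm.py <<'E'
import sys,pickle
from h import *
def wm(name,col,hz,uv,rad=.06):
    s,p=pickle.load(open(name+".pkl","rb")); T=toolT(s)@p["mount"]; C=cloud(p,T)
    w=cast(p,uv,hz,T)[0]; m=masks(p["image"])[col]&(np.hypot(C[...,0]-w[0],C[...,1]-w[1])<rad)
    if col!="blue": m&=C[...,2]>hz-.008
    cs,_=cv2.findContours(m.astype(np.uint8),cv2.RETR_EXTERNAL,cv2.CHAIN_APPROX_NONE)
    k=max(cs,key=cv2.contourArea); P=cast(p,k.reshape(-1,2),hz,T)[:,:2].astype(np.float32)*1000
    rc,rs,ra=cv2.minAreaRect(P); cc,cr=cv2.minEnclosingCircle(P)
    print(name,col,"rect",np.round(rc,1),np.round(rs,1),round(ra,1),"circ",np.round(cc,1),round(2*cr,1),"meanz",C[m][:,2].mean().round(4))
if __name__=="__main__":
    a=sys.argv; wm(a[1],a[2],float(a[3]),(int(a[4]),int(a[5])))
E
python3 - <<'E'
from wm import *
wm("w1","dark",.025,(319,202),.05); wm("w1","brass",.032,(233,27)); wm("w1","red",.03,(55,115)); wm("w1","blue",.01,(170,280),.07)
s,p=pickle.load(open("w1.pkl","rb")); P=cloud(p,p["mount"]); b=P[290:360]
for lo,hi in ((140,215),(425,500)):
    q=P[285:420,lo:hi].reshape(-1,3); q=q[(q[:,2]<.06)&(q[:,2]>-.06)]
    print("finger max z (tool)",np.percentile(q[:,2],[50,90,98,99.8]).round(4),"tip pts",q[q[:,2]>np.percentile(q[:,2],97)].mean(0).round(4))
E
```

```text
w1 dark rect [811.  186.7] [466.5 236.8] 62.7 circ [861.7 161.9] 479.2 meanz 0.2871
w1 brass rect [459.2 292.3] [39.2 36.4] 19.7 circ [459.4 291.8] 39.4 meanz 0.0301
w1 red rect [443.8  92.5] [38.4 23.7] 5.8 circ [443.8  92.6] 43.0 meanz 0.0286
w1 blue rect [633.1 101.3] [103.5  60.2] 4.7 circ [632.9 101.7] 117.7 meanz 0.01
finger max z (tool) [-0.0251 -0.0077 -0.002   0.0005] tip pts [-0.0004 -0.043  -0.0014]
finger max z (tool) [-0.0259 -0.0079 -0.0022  0.0004] tip pts [-0.001   0.0427 -0.0014]
```

```bash
sed -i 's/m&=C\[...,2\]>hz-.008/m\&=(C[...,2]>hz-.008)\&(C[...,2]<hz+.01)/' wm.py
python3 wm.py w1 dark .025 319 202
```

```text
w1 dark rect [620.  286.4] [49.1 49.6] 62.6 circ [620.4 286.1] 67.5 meanz 0.0252
```

Request:
{"method": "drive_tool", "body": {"plan": [[-0.0024,0.0006,0.045,0,0,0,1],[0,0,0.045,0,0,0,1],[0,0,0.045,0,0,0,1],[0,0,0.04,0,0,0,1],[0,0,0.03,0,0,0,1],[0,0,0.019,0,0,0,1],[0,0,0,0,0,0,1],[0,0,0,0,0,0,1]]}}

```text
t: 2.65
tcp_pos: [0.6206, 0.2865, 0.0215]
tool_rot: [0.237, 0.971, 0.0, 0.0]
force: [-0.1, 0.0, 1.1]
finger_gap: 1.003
gripper_force: 0.0
```

Request:
{"method": "drive_tool", "body": {"plan": [[0,0,0,0,0,0,-1],[0,0,0,0,0,0,-1],[0,0,0,0,0,0,-1],[0,0,0,0,0,0,-1],[0,0,0,0,0,0,-1],[0,0,0,0,0,0,-1],[0,0,0,0,0,0,-1],[0,0,0,0,0,0,-1]], "newtons": 60}}

```text
t: 3.45
tcp_pos: [0.6216, 0.2864, 0.0234]
tool_rot: [0.238, 0.971, 0.001, 0.001]
force: [-1.1, 0.6, 5.8]
finger_gap: 0.566
gripper_force: 65.8
```

```bash
python3 w.py w2; python3 - <<'E'
from wm import *
wm("w2","dark",.025,(319,202),.05)
s,p=pickle.load(open("w2.pkl","rb")); P=cloud(p,p["mount"])
for sg in (-1,1):
    q=P.reshape(-1,3); q=q[(abs(q[:,0])<.014)&(q[:,1]*sg>.0265)&(q[:,1]*sg<.05)&(q[:,2]>-.02)&(q[:,2]<.018)]
    print(np.percentile(q[:,2],[50,90,98,99.8]).round(4))
E
```

```text
{'t': 3.45, 'tcp_pos': [0.6216, 0.2864, 0.0234], 'q': [0.2689, 0.8799, 1.4049, -0.0002, 0.8536, -0.8218], 'force': [-1.0905, 0.6132, 5.7584], 'finger_gap': 0.5659, 'gripper_force': 65.787} psi 62.504777290787885
[[-0.0, 0.9589, 0.2837, 0.0707], [1.0, -0.0002, 0.0007, 0.0002], [0.0007, 0.2837, -0.9589, -0.1287], [0.0, 0.0, 0.0, 1.0]] 64.61808973595133 317.87221487036777 233.2155833868224
w2 dark rect [612.  291.4] [66.4 34.4] 62.5 circ [617.6 288.5] 66.4 meanz 0.0251
[-0.0089  0.0019  0.0057  0.0074]
[-0.0089  0.002   0.0063  0.0077]
```

View pics/w2.png

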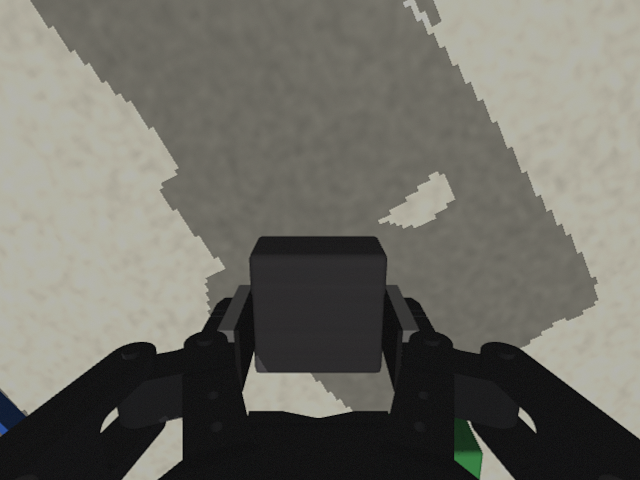

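The block is held at 60 N, but only about 9 mm of pad overlaps it. I'll regrip 6 mm lower.

Request:
{"method": "drive_tool", "body": {"plan": [[0,0,0,0,0,0,0.5],[0,0,0,0,0,0,0.5],[0,0,0,0,0,0,0.5],[0,0,0.006,0,0,0,0.5],[0,0,0,0,0,0,0.5],[0,0,0,0,0,0,-1],[0,0,0,0,0,0,-1],[0,0,0,0,0,0,-1],[0,0,0,0,0,0,-1],[0,0,0,0,0,0,-1]]}}

```text
t: 4.5
tcp_pos: [0.6205, 0.2861, 0.0152]
tool_rot: [0.238, 0.971, 0.0, 0.0]
force: [0.9, 0.8, -2.0]
finger_gap: 0.571
gripper_force: 65.6
```

Request:
{"method": "drive_tool", "body": {"plan": [[0,0,-0.01,0,0,0,-1],[0,0,-0.02,0,0,0,-1],[0,0,-0.03,0,0,0,-1],[0,0,-0.04,0,0,0,-1],[0,0,-0.03,0,0,0,-1],[0,0,0,0,0,0,-1],[0,0,0,0,0,0,-1]]}}

```text
t: 5.2
tcp_pos: [0.6197, 0.2859, 0.1451]
tool_rot: [0.238, 0.971, -0.0, -0.0]
force: [0.0, 0.6, -5.2]
finger_gap: 0.57
gripper_force: 65.1
```

```bash
python3 w.py w3; python3 - <<'E'
from wm import *
s,p=pickle.load(open("w3.pkl","rb")); P=cloud(p,p["mount"])
m=masks(p["image"])["dark"]
q=P.reshape(-1,3); b=q[(abs(q[:,1])<.022)&(q[:,2]>-.03)&(q[:,2]<.03)&(abs(q[:,0])<.035)]
print("block x range",np.percentile(b[:,0],[1,50,99]).round(4),"z",np.percentile(b[:,2],[2,25,50,75,98]).round(4))
from h import go
print(go(s,.6281,-.2687,.13,11.5))
E
```

```text
{'t': 5.2, 'tcp_pos': [0.6197, 0.2859, 0.1451], 'q': [0.2689, 0.7169, 1.36, -0.0001, 1.0655, -0.8217], 'force': [0.009, 0.5866, -5.2307], 'finger_gap': 0.5698, 'gripper_force': 65.1226} psi 62.489802826616554
[[-0.0, 0.9589, 0.2837, 0.0707], [1.0, -0.0002, 0.0007, 0.0002], [0.0007, 0.2837, -0.9589, -0.1287], [0.0, 0.0, 0.0, 1.0]] 64.61808973595133 317.87221487036777 233.2155833868224
block x range [-0.0244  0.0056  0.0244] z [-0.0112 -0.0104 -0.0099 -0.0094  0.0094]
(array([-0.2636, -0.488 ,  0.0152]), np.float64(50.989802826616554))
```

The steel block is lifted: the force reads −5.2 N and the block sits centred in the pads. I'll move just past the square tray and turn, so the wrist camera can see the tray clear of the block.

```bash
python3 - <<'E'
from station import manip
from h import *
s=manip.sense(); print(go(s,.644,-.347,.145,11.5))
E
```

```text
(array([-0.3147, -0.5493, -0.0009]), np.float64(50.986389274826095))
```

Request:
{"method": "drive_tool", "body": {"plan": [[-0.0242,-0.0422,0,0,0,0,-1],[-0.0242,-0.0422,0,0,0,0,-1],[-0.0242,-0.0422,0,0,0,0,-1],[-0.0242,-0.0422,0,0,0,0,-1],[-0.0242,-0.0422,0,0,0,0,-1],[-0.0242,-0.0422,0,0,0,0,-1],[-0.0242,-0.0422,0,0,0,0,-1],[-0.0242,-0.0422,0,0,0,0,-1],[-0.0242,-0.0422,0,0,0,0,-1],[-0.0242,-0.0422,0,0,0,0,-1]]}}

```text
t: 6.25
tcp_pos: [0.638, -0.201, 0.1418]
tool_rot: [0.238, 0.971, 0.001, -0.003]
force: [1.1, 0.1, -4.8]
finger_gap: 0.573
gripper_force: 65.2
```

Request:
{"method": "drive_tool", "body": {"plan": [[-0.0242,-0.0422,0,0,0,0,-1],[-0.0242,-0.0422,0,0,0,0,-1],[-0.0243,-0.0429,0,0,0,0,-1],[0,0,0,0,0,8.5,-1],[0,0,0,0,0,8.5,-1],[0,0,0,0,0,8.5,-1],[0,0,0,0,0,8.5,-1],[0,0,0,0,0,8.5,-1],[0,0,0,0,0,8.5,-1],[0,0,0,0,0,0,-1]]}}

```text
t: 7.25
tcp_pos: [0.644, -0.3452, 0.1414]
tool_rot: [0.633, 0.774, -0.0, -0.003]
force: [-0.1, -0.2, -5.0]
finger_gap: 0.575
gripper_force: 65.3
```

```bash
python3 w.py w4; python3 - <<'E'
from wm import *
s,p=pickle.load(open("w4.pkl","rb")); T=toolT(s)@p["mount"]; f,_=geo(p)
c=np.linalg.inv(T)@np.array([.628,-.2687,.01,1]); uv=(int(p["cx"]-f*c[0]/c[2]),int(p["cy"]+f*c[1]/c[2])); print(uv)
wm("w4","blue",.01,uv,.065)
print(go(s,.628,-.2687,.08,11.5))
E
```

```text
{'t': 7.25, 'tcp_pos': [0.644, -0.3452, 0.1414], 'q': [-0.6446, 0.7841, 1.2151, -0.0, 1.1495, -0.8452], 'force': [-0.1482, -0.2373, -4.9893], 'finger_gap': 0.575, 'gripper_force': 65.3127} psi 11.495746692811386
[[-0.0, 0.9589, 0.2838, 0.0713], [1.0, 0.0002, -0.0004, 0.001], [-0.0005, 0.2838, -0.9589, -0.1287], [0.0, 0.0, 0.0, 1.0]] 64.61808973595133 317.87221487036777 233.2155833868224Traceback (most recent call last):
  File "<stdin>", line 2, in <module>
  File "h.py", line 3, in geo
    T=p["extrinsics"] if T is None else T
      ~^^^^^^^^^^^^^^
KeyError: 'extrinsics'
```

View pics/w4.png

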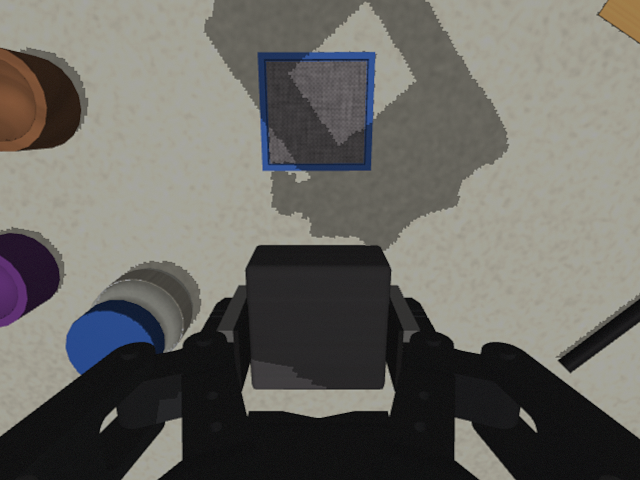

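The wrist view shows the square tray at (318,111), aligned with the held steel block. The flux pot is well off to the left.

```bash
python3 - <<'E'
from wm import *
wm("w4","blue",.01,(318,111),.065)
s,p=pickle.load(open("w4.pkl","rb"))
print(go(s,.628,-.2687,.06,11.5))
E
```

```text
w4 blue rect [ 628.1 -270.2] [73.5 73.6] 11.6 circ [ 628.1 -270.2] 103.4 meanz 0.0124
(array([ 0.0777, -0.    ,  0.0818]), np.float64(-0.004253307188619715))
```

Request:
{"method": "drive_tool", "body": {"plan": [[0.0382,0,0,0,0,0,-1],[0.038,0,0,0,0,0,-1],[0,0,0.04,0,0,0,-1],[0,0,0.04,0,0,0,-1],[0,0,0.025,0,0,0,-1],[0,0,0.012,0,0,0,-1],[0,0,0,0,0,0,-1],[0,0,0,0,0,0,-1]]}}

```text
t: 8.1
tcp_pos: [0.6313, -0.2723, 0.0288]
tool_rot: [0.632, 0.775, 0.0, 0.001]
force: [0.8, 0.5, -4.7]
finger_gap: 0.573
gripper_force: 65.2
```

Request:
{"method": "drive_tool", "body": {"plan": [[0.0029,-0.0027,0.006,0,0,0,-1],[0,0,0,0,0,0,-1],[0,0,0,0,0,0,-1],[0,0,0,0,0,0,-1]]}}

```text
t: 8.5
tcp_pos: [0.6278, -0.2697, 0.0231]
tool_rot: [0.633, 0.774, 0.0, 0.001]
force: [0.2, 0.2, -5.2]
finger_gap: 0.571
gripper_force: 65.3
```

Request:
{"method": "drive_tool", "body": {"plan": [[0,0,0.0015,0,0,0,-1],[0,0,0.0015,0,0,0,-1],[0,0,0.001,0,0,0,-1],[0,0,0,0,0,0,-1],[0,0,0,0,0,0,-1]]}}

```text
t: 9.0
tcp_pos: [0.6276, -0.2696, 0.0191]
tool_rot: [0.633, 0.774, -0.0, 0.0]
force: [-1.6, 1.1, 3.1]
finger_gap: 0.572
gripper_force: 66.3
```

Request:
{"method": "drive_tool", "body": {"plan": [[0,0,0,0,0,0,0.4],[0,0,0,0,0,0,0.4],[0,0,0,0,0,0,0.4],[0,0,-0.01,0,0,0,0.4],[0,0,-0.03,0,0,0,1],[0,0,-0.05,0,0,0,1],[0,0,-0.05,0,0,0,1],[0,0,-0.04,0,0,0,1],[0,0,0,0,0,0,1],[0,0,0,0,0,0,1]]}}

```text
t: 10.0
tcp_pos: [0.6288, -0.2697, 0.2012]
tool_rot: [0.633, 0.774, 0.001, 0.003]
force: [-1.3, 0.2, -0.0]
finger_gap: 1.0
gripper_force: 0.0
```

```bash
python3 w.py w5 | cut -c1-250; python3 - <<'E'
from wm import *
s,p=pickle.load(open("w5.pkl","rb"))
wm("w5","dark",.029,(318,210),.05)
print(go(s,.441,-.299,.2,11.5))
E
```

```text
{'t': 10.0, 'tcp_pos': [0.6288, -0.2697, 0.2012], 'q': [-0.5685, 0.6525, 1.3179, 0.001, 1.1654, -0.7695], 'force': [-1.3436, 0.2401, -0.0082], 'finger_gap': 1.0002, 'gripper_force': 0.0} psi 11.496993908786905
[[-0.0, 0.9589, 0.2838, 0.0713], [1.0, 0.0002, -0.0004, 0.001], [-0.0005, 0.2838, -0.9589, -0.1287], [0.0, 0.0, 0.0, 1.0]] 64.61808973595133 317.87221487036777 233.2155833868224
w5 dark rect [ 628.3 -269.1] [49.7 50. ] 11.4 circ [ 628.4 -269.6] 68.7 meanz 0.0291
(array([ 0.0087, -0.1899,  0.0003]), np.float64(-0.003006091213094919))
```

View pics/w5.png

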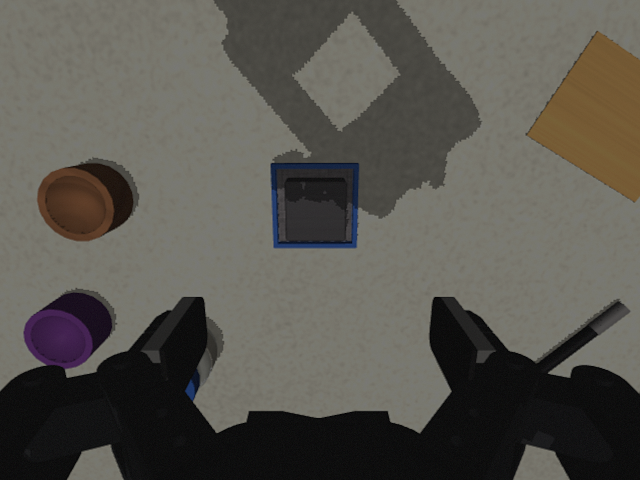

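The steel block is seated in the square tray: (628,−269) mm with its top at 29 mm. The brown wood block is at (77,203). I'll measure it here and then move over it.

```bash
python3 wm.py w5 brown .034 77 203
```

```text
w5 brown rect [ 443.1 -299.7] [63.3 58.5] 29.7 circ [ 443.4 -300.3] 63.8 meanz 0.0318
```

Request:
{"method": "drive_tool", "body": {"plan": [[0.002,-0.0475,0,0,0,0,1],[0.002,-0.0475,0,0,0,0,1],[0.002,-0.0475,0,0,0,0,1],[0.0027,-0.0474,0,0,0,0,1],[0,0,0,0,0,0,1],[0,0,0,0,0,0,1],[0,0,0,0,0,0,1]]}}

```text
t: 10.75
tcp_pos: [0.4406, -0.299, 0.1978]
tool_rot: [0.633, 0.774, 0.0, 0.0]
force: [0.5, 0.3, -1.1]
finger_gap: 1.002
gripper_force: 0.0
```

```bash
python3 w.py w6 | cut -c1-250; python3 - <<'E'
from wm import *
s,p=pickle.load(open("w6.pkl","rb"))
wm("w6","brown",.034,(318,205),.05)
print(go(s,.441,-.299,.019,11.5),toolT(s)[:3,:2].T.round(3).tolist())
E
```

```text
{'t': 10.75, 'tcp_pos': [0.4406, -0.299, 0.1978], 'q': [-0.8065, 0.4685, 1.7141, 0.0006, 0.9588, -1.0075], 'force': [0.4547, 0.2753, -1.0668], 'finger_gap': 1.002, 'gripper_force': 0.0} psi 11.495558471800122
[[-0.0, 0.9589, 0.2838, 0.0713], [1.0, 0.0002, -0.0004, 0.001], [-0.0005, 0.2838, -0.9589, -0.1287], [0.0, 0.0, 0.0, 1.0]] 64.61808973595133 317.87221487036777 233.2155833868224
w6 brown rect [ 440.6 -300.6] [58.2 59.5] 29.9 circ [ 440.9 -300.4] 60.2 meanz 0.032
(array([-1.000e-04,  3.000e-04,  1.788e-01]), np.float64(-0.004441528199876643)) [[-0.199, 0.98, 0.0], [0.98, 0.199, 0.001]]
```

Request:
{"method": "drive_tool", "body": {"plan": [[-0.0014,0,0.045,0,0,0,1],[0,0,0.045,0,0,0,1],[0,0,0.04,0,0,0,1],[0,0,0.03,0,0,0,1],[0,0,0.019,0,0,0,1],[0,0,0,0,0,0,1],[0,0,0,0,0,0,1]]}}

```text
t: 11.5
tcp_pos: [0.4408, -0.3, 0.0189]
tool_rot: [0.632, 0.775, 0.0, -0.0]
force: [0.8, -0.2, -1.1]
finger_gap: 1.003
gripper_force: 0.0
```

Request:
{"method": "drive_tool", "body": {"plan": [[0,0,0,0,0,0,-1],[0,0,0,0,0,0,-1],[0,0,0,0,0,0,-1],[0,0,0,0,0,0,-1],[0,0,0,0,0,0,-1],[0,0,0,0,0,0,-1]], "newtons": 40}}

```text
t: 12.1
tcp_pos: [0.4408, -0.3008, 0.0208]
tool_rot: [0.633, 0.774, -0.0, 0.002]
force: [1.0, 0.8, 6.6]
finger_gap: 0.691
gripper_force: 43.5
```

Request:
{"method": "drive_tool", "body": {"plan": [[0,0,-0.01,0,0,0,-1],[0,0,-0.02,0,0,0,-1],[0,0,-0.03,0,0,0,-1],[0,0,-0.04,0,0,0,-1],[0,0,-0.02,0,0,0,-1],[0,0,0,0,0,0,-1],[0,0,0,0,0,0,-1]]}}

```text
t: 12.8
tcp_pos: [0.4396, -0.3, 0.1397]
tool_rot: [0.633, 0.774, -0.0, 0.0]
force: [0.2, -0.1, -1.2]
finger_gap: 0.687
gripper_force: 43.2
```

```bash
python3 - <<'E'
from station import manip
from h import *
s=manip.sense(); print(go(s,.4282-.02,-.0893-.08,s["tcp_pos"][2],11.5))
E
```

```text
(array([ 1.343e-01, -4.700e-03, -1.000e-04]), np.float64(-0.018962086285526425))
```

Request:
{"method": "drive_tool", "body": {"plan": [[0.0428,0.0103,0,0,0,0,-1],[0.0428,0.0103,0,0,0,0,-1],[0.0428,0.0103,0,0,0,0,-1],[0,0,0,0,0,0,-1],[0,0,0,0,0,0,-1]]}}

```text
t: 13.3
tcp_pos: [0.4438, -0.1668, 0.1381]
tool_rot: [0.632, 0.775, -0.0, -0.001]
force: [-0.2, -0.2, -0.9]
finger_gap: 0.688
gripper_force: 43.3
```

```bash
python3 w.py w7 | cut -c1-250; python3 - <<'E'
from wm import *
s,p=pickle.load(open("w7.pkl","rb"))
wm("w7","blue",.01,(318,111),.065)
P=cloud(p,p["mount"]); b=P[masks(p["image"])["brown"]&(abs(P[...,0])<.04)&(P[...,2]>-.03)&(P[...,2]<.02)&(abs(P[...,1])<.035)]
print("held xy range",np.percentile(b,[1,99],axis=0).round(4).tolist())
print(go(s,.4282,-.0893,.04,11.5))
E
```

```text
{'t': 13.3, 'tcp_pos': [0.4438, -0.1668, 0.1381], 'q': [-0.5957, 0.506, 1.9039, -0.0004, 0.7345, -0.7984], 'force': [-0.2285, -0.2262, -0.9185], 'finger_gap': 0.6878, 'gripper_force': 43.2662} psi 11.629582177281762
[[-0.0, 0.9589, 0.2838, 0.0713], [1.0, 0.0002, -0.0004, 0.001], [-0.0005, 0.2838, -0.9589, -0.1287], [0.0, 0.0, 0.0, 1.0]] 64.61808973595133 317.87221487036777 233.2155833868224
w7 blue rect [427.7 -90.4] [82.4 82. ] 11.6 circ [427.8 -90.6] 83.0 meanz 0.0112
held xy range [[-0.0272, -0.0265, -0.0144], [0.0294, 0.0288, 0.0161]]
(array([0.0789, 0.0005, 0.0983]), np.float64(0.1295821772817618))
```

View pics/w7.png

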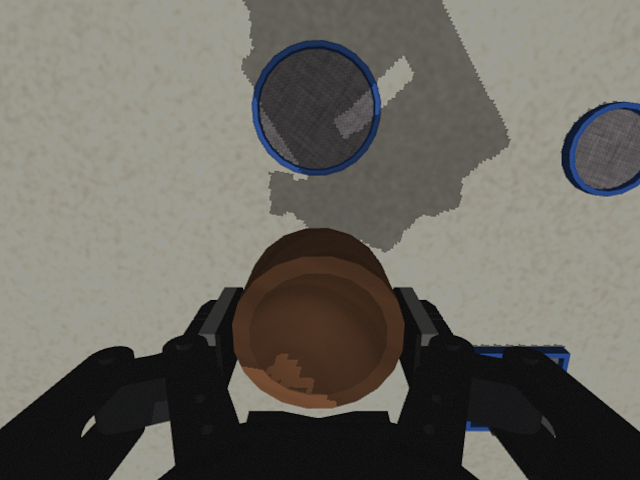

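The large round tray is at (317,108), measured at (427.8,−90.5). The wood block is centred in the grip.

Request:
{"method": "drive_tool", "body": {"plan": [[0.0385,0,0,0,0,0,-1],[0.0385,0,0,0,0,0,-1],[0,0,0.04,0,0,0,-1],[0,0,0.035,0,0,0,-1],[0,0,0.02,0,0,0,-1],[0,0,0.012,0,0,0,-1],[0,0,0,0,0,0,-1],[0,0,0,0,0,0,-1],[0,0,0,0,0,0,-1]]}}

```text
t: 14.25
tcp_pos: [0.4298, -0.0936, 0.0327]
tool_rot: [0.633, 0.774, 0.0, 0.001]
force: [-0.2, 1.3, -1.1]
finger_gap: 0.69
gripper_force: 43.4
```

Request:
{"method": "drive_tool", "body": {"plan": [[0.0032,-0.0014,0.004,0,0,0,-1],[0,0,0,0,0,0,-1],[0,0,0.001,0,0,0,-1],[0,0,0.0015,0,0,0,-1],[0,0,0.0015,0,0,0,-1],[0,0,0,0,0,0,-1],[0,0,0,0,0,0,-1]]}}

```text
t: 14.95
tcp_pos: [0.4274, -0.0898, 0.0248]
tool_rot: [0.633, 0.774, 0.0, 0.0]
force: [0.1, -0.3, 5.9]
finger_gap: 0.688
gripper_force: 44.1
```

Request:
{"method": "drive_tool", "body": {"plan": [[0,0,0,0,0,0,0.75],[0,0,0,0,0,0,0.75],[0,0,0,0,0,0,0.75],[0,0,-0.01,0,0,0,0.75],[0,0,-0.03,0,0,0,1],[0,0,-0.05,0,0,0,1],[0,0,-0.05,0,0,0,1],[0,0,-0.035,0,0,0,1],[0,0,0,0,0,0,1],[0,0,0,0,0,0,1]]}}

```text
t: 15.95
tcp_pos: [0.4272, -0.0898, 0.2004]
tool_rot: [0.633, 0.774, 0.0, 0.001]
force: [0.2, 0.3, -0.6]
finger_gap: 1.003
gripper_force: 0.0
```

```bash
python3 w.py w8 | cut -c1-250; python3 - <<'E'
from wm import *
s,p=pickle.load(open("w8.pkl","rb"))
wm("w8","brown",.038,(318,205),.05)
print(go(s,.4417,.1066,.2,4.8))
E
```

```text
{'t': 15.95, 'tcp_pos': [0.4272, -0.0898, 0.2004], 'q': [-0.4642, 0.3496, 1.9387, -0.0, 0.8508, -0.6648], 'force': [0.2241, 0.3456, -0.6267], 'finger_gap': 1.0031, 'gripper_force': 0.0} psi 11.491581204078672
[[-0.0, 0.9589, 0.2838, 0.0713], [1.0, 0.0002, -0.0004, 0.001], [-0.0005, 0.2838, -0.9589, -0.1287], [0.0, 0.0, 0.0, 1.0]] 64.61808973595133 317.87221487036777 233.2155833868224
w8 brown rect [428.3 -89.4] [57.9 59.2] 11.5 circ [428.2 -89.4] 60.2 meanz 0.036
(array([0.1896, 0.0533, 0.0002]), np.float64(6.691581204078673))
```

Wood is seated in its tray. Next is the red block.

Request:
{"method": "drive_tool", "body": {"plan": [[0.0379,0.0107,0,0,0,0,1],[0.0379,0.0107,0,0,0,0,1],[0.0379,0.0107,0,0,0,0,1],[0.0379,0.0107,0,0,0,0,1],[0.038,0.0105,0,0,0,0,1],[0,0,0,0,0,6.7,1],[0,0,0,0,0,0,1],[0,0,0,0,0,0,1],[0,0,0,0,0,0,1]]}}

```text
t: 16.9
tcp_pos: [0.4412, 0.1059, 0.1986]
tool_rot: [0.677, 0.736, -0.001, -0.001]
force: [-0.3, -0.0, -0.9]
finger_gap: 0.996
gripper_force: 0.0
```

```bash
python3 w.py w9 | cut -c1-250; python3 - <<'E'
from wm import *
s,p=pickle.load(open("w9.pkl","rb"))
wm("w9","red",.03,(318,205),.07)
print(toolT(s)[:3,:2].T.round(3).tolist(),psi(s))
E
```

```text
{'t': 16.9, 'tcp_pos': [0.4412, 0.1059, 0.1986], 'q': [-0.0115, 0.3748, 1.8983, -0.0001, 0.8705, -0.0951], 'force': [-0.2628, -0.0291, -0.8778], 'finger_gap': 0.9961, 'gripper_force': 0.0} psi 4.794216719323359
[[-0.0, 0.9589, 0.2838, 0.0714], [1.0, 0.0002, -0.0006, 0.0011], [-0.0006, 0.2838, -0.9589, -0.1287], [0.0, 0.0, 0.0, 1.0]] 64.61808973595133 317.87221487036777 233.2155833868224
w9 red rect [442.3  91.1] [34.9 25.5] 4.8 circ [442.5  91.9] 41.7 meanz 0.0281
[[-0.084, 0.997, 0.0], [0.996, 0.084, -0.002]] 4.794216719323359
```

View pics/w9.png

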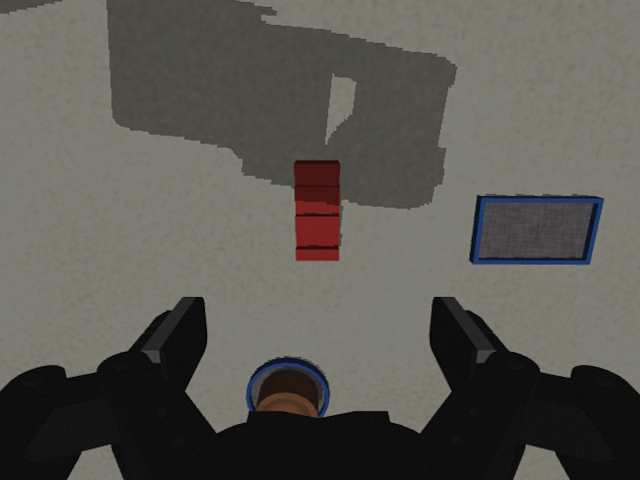

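The red block spans rows 161–261 at column 317, square to the gripper. The long tray is at (537,230), and the wood block shows in its tray at (288,395). Grooves and shadow break up the colour mask, so I'll use the block's end edges.

```bash
python3 - <<'E'
from wm import *
s,p=pickle.load(open("w9.pkl","rb")); T=toolT(s)@p["mount"]
h=cv2.cvtColor(p["image"],cv2.COLOR_RGB2HSV); m=((h[...,0]<6)|(h[...,0]>172))&(h[...,1]>140); m[:130]=0;m[290:]=0;m[:,:270]=0;m[:,370:]=0
v,u=np.where(m); cu=(u[v>215].min()+u[v>215].max())/2+.0; print(v.min(),v.max(),u.min(),u.max())
Ti=np.linalg.inv(toolT(s)); f=lambda uv,z:(Ti@np.r_[cast(p,uv,z,T)[0],1])[:3].round(4)
a=f((cu,v.max()+.5),.03); b=f((cu,v.min()-.5),0.); print("tool coords -x end top",a,"+x end bottom",b,"len",b[0]-a[0],"centre",(a+b)/2)
wm("w9","blue",.01,(537,230),.075)
E
```

```text
161 259 294 339
tool coords -x end top [-3.940e-02  1.000e-04  1.686e-01] +x end bottom [3.910e-02 1.000e-04 1.986e-01] len 0.0785 centre [-1.500e-04  1.000e-04  1.836e-01]
w9 blue rect [633.  101.8] [104.6  61. ] 4.2 circ [633.1 101.7] 119.5 meanz 0.0097
```

Request:
{"method": "drive_tool", "body": {"plan": [[0,0,0.045,0,0,0,1],[0,0,0.045,0,0,0,1],[0,0,0.04,0,0,0,0.5],[0,0,0.03,0,0,0,0.5],[0,0,0.0185,0,0,0,0.5],[0,0,0,0,0,0,0.5],[0,0,0,0,0,0,0.5]]}}

```text
t: 17.65
tcp_pos: [0.4418, 0.106, 0.0208]
tool_rot: [0.677, 0.736, -0.0, -0.0]
force: [-0.5, 0.0, -0.1]
finger_gap: 0.752
gripper_force: 0.0
```

Request:
{"method": "drive_tool", "body": {"plan": [[0,0,0,0,0,0,-1],[0,0,0,0,0,0,-1],[0,0,0,0,0,0,-1],[0,0,0,0,0,0,-1],[0,0,0,0,0,0,-1],[0,0,0,0,0,0,-1],[0,0,0,0,0,0,-1]], "newtons": 40}}

```text
t: 18.35
tcp_pos: [0.4424, 0.1065, 0.0222]
tool_rot: [0.677, 0.736, 0.001, 0.001]
force: [-0.9, -1.6, 6.6]
finger_gap: 0.412
gripper_force: 41.0
```

Request:
{"method": "drive_tool", "body": {"plan": [[0,0,-0.01,0,0,0,-1],[0,0,-0.02,0,0,0,-1],[0,0,-0.03,0,0,0,-1],[0,0,-0.04,0,0,0,-1],[0,0,-0.02,0,0,0,-1],[0,0,0,0,0,0,-1],[0,0,0,0,0,0,-1]]}}

```text
t: 19.05
tcp_pos: [0.4416, 0.1067, 0.1415]
tool_rot: [0.677, 0.736, 0.0, 0.001]
force: [0.1, -0.9, -1.3]
finger_gap: 0.41
gripper_force: 40.3
```

```bash
python3 - <<'E'
from station import manip
from h import *
s=manip.sense(); print(go(s,.548,.096,s["tcp_pos"][2],-85.7),s["q"].round(3))
E
```

```text
(array([-1.960e-02,  1.052e-01,  1.000e-04]), np.float64(-89.5026186641424)) [-0.01   0.48   1.952  0.     0.708 -0.094]
```

Request:
{"method": "drive_tool", "body": {"plan": [[-0.0065,0.0351,0,0,0,0,-1],[-0.0065,0.0351,0,0,0,0,-1],[-0.0066,0.035,0,0,0,0,-1],[0,0,0,0,0,8.3,-1],[0,0,0,0,0,8.3,-1],[0,0,0,0,0,8.3,-1],[0,0,0,0,0,8.3,-1],[0,0,0,0,0,8.3,-1],[0,0,0,0,0,8.3,-1],[0,0,0,0,0,8.3,-1]]}}

```text
t: 20.05
tcp_pos: [0.5467, 0.0958, 0.1387]
tool_rot: [0.95, 0.312, -0.002, -0.001]
force: [-0.2, 0.3, -1.1]
finger_gap: 0.415
gripper_force: 40.4
```

Request:
{"method": "drive_tool", "body": {"plan": [[0,0,0,0,0,8.3,-1],[0,0,0,0,0,8.3,-1],[0,0,0,0,0,8.3,-1],[0,0,0,0,0,7.5,-1],[0,0,0,0,0,0,-1],[0,0,0,0,0,0,-1]]}}

```text
t: 20.65
tcp_pos: [0.5473, 0.0959, 0.1395]
tool_rot: [0.999, 0.039, -0.001, -0.0]
force: [-0.3, 0.5, -0.5]
finger_gap: 0.412
gripper_force: 40.4
```

```bash
python3 w.py w10 | cut -c1-250; python3 - <<'E'
from wm import *
s,p=pickle.load(open("w10.pkl","rb")); T=toolT(s)@p["mount"]
print(psi(s))
C=cloud(p,T); wm("w10","blue",.01,(318,105),.08)
h=cv2.cvtColor(p["image"],cv2.COLOR_RGB2HSV); m=((h[...,0]<6)|(h[...,0]>172))&(h[...,1]>140)
P=cloud(p,p["mount"])[m]; P=P[(abs(P[:,0])<.06)&(abs(P[:,1])<.03)]
print(np.percentile(P,[0.5,50,99.5],axis=0).round(4).tolist())
print(go(s,.633,.1018,.03,-85.7))
E
```

```text
{'t': 20.65, 'tcp_pos': [0.5473, 0.0959, 0.1395], 'q': [-0.0277, 0.5834, 1.7015, -0.0, 0.8596, 1.4654], 'force': [-0.2755, 0.4631, -0.5272], 'finger_gap': 0.4117, 'gripper_force': 40.4473} psi -85.55342365685462
[[-0.0, 0.9594, 0.282, 0.0729], [1.0, 0.0004, -0.0012, 0.0004], [-0.0012, 0.282, -0.9594, -0.1287], [0.0, 0.0, 0.0, 1.0]] 64.61808973595133 317.87221487036777 233.2155833868224
-85.55342365685462
w10 blue rect [633.2 101.1] [103.4  59.7] 4.5 circ [633.3 101.1] 118.9 meanz 0.0112
[[-0.035, -0.017, -0.0093], [0.0115, 0.0006, -0.0071], [0.0415, 0.0182, 0.0193]]
(array([0.0863, 0.0008, 0.1092]), np.float64(0.1465763431453837))
```

View pics/w10.png

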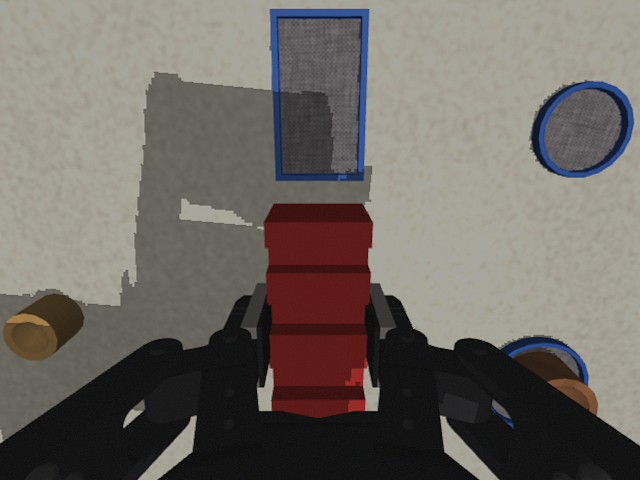

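The long tray is at (319,95), aligned with the red block, which is centred in the pads.

Request:
{"method": "drive_tool", "body": {"plan": [[0.0425,0.001,0,0,0,0,-1],[0.0425,0,0,0,0,0,-1],[0,0,0.04,0,0,0,-1],[0,0,0.035,0,0,0,-1],[0,0,0.02,0,0,0,-1],[0,0,0.012,0,0,0,-1],[0,0,0,0,0,0,-1],[0,0,0,0,0,0,-1],[0,0,0,0,0,0,-1]]}}

```text
t: 21.6
tcp_pos: [0.6342, 0.1012, 0.0353]
tool_rot: [0.999, 0.038, 0.002, 0.0]
force: [0.7, -0.7, -0.3]
finger_gap: 0.413
gripper_force: 40.4
```

Request:
{"method": "drive_tool", "body": {"plan": [[-0.002,0,0.005,0,0,0,-1],[0,0,0.001,0,0,0,-1],[0,0,0,0,0,0,-1],[0,0,0,0,0,0,-1]]}}

```text
t: 22.0
tcp_pos: [0.6311, 0.101, 0.028]
tool_rot: [0.999, 0.037, 0.0, 0.0]
force: [0.5, -0.0, -1.6]
finger_gap: 0.41
gripper_force: 40.4
```

Request:
{"method": "drive_tool", "body": {"plan": [[0.001,0,0.001,0,0,0,-1],[0,0,0.0015,0,0,0,-1],[0,0,0,0,0,0,-1],[0,0,0,0,0,0,-1]]}}

```text
t: 22.4
tcp_pos: [0.6325, 0.1011, 0.0262]
tool_rot: [0.999, 0.037, 0.001, 0.0]
force: [-1.0, 0.1, 5.7]
finger_gap: 0.412
gripper_force: 41.2
```

Contact felt at the expected height. Releasing and rising.

Request:
{"method": "drive_tool", "body": {"plan": [[0,0,0,0,0,0,0.2],[0,0,0,0,0,0,0.2],[0,0,0,0,0,0,0.2],[0,0,-0.01,0,0,0,0.2],[0,0,-0.03,0,0,0,1],[0,0,-0.05,0,0,0,1],[0,0,-0.05,0,0,0,1],[0,0,-0.035,0,0,0,1],[0,0,0,0,0,0,1],[0,0,0,0,0,0,1]]}}

```text
t: 23.4
tcp_pos: [0.6323, 0.1011, 0.202]
tool_rot: [0.999, 0.037, 0.001, 0.0]
force: [0.1, 0.7, -1.0]
finger_gap: 1.0
gripper_force: 0.0
```

```bash
python3 w.py w11 | cut -c1-250; python3 - <<'E'
from wm import *
s,p=pickle.load(open("w11.pkl","rb")); T=toolT(s)@p["mount"]; P=cloud(p,T)
h=cv2.cvtColor(p["image"],cv2.COLOR_RGB2HSV); m=((h[...,0]<6)|(h[...,0]>172))&(h[...,1]>140)&(np.hypot(P[...,0]-.633,P[...,1]-.101)<.06)&(P[...,2]>.029)
q=P[m]; print(len(q),"top z",np.percentile(q[:,2],[10,50,90]).round(4),cv2.minAreaRect((q[:,:2]*1000).astype(np.float32)))
print(go(s,.4585,.2925,.2),psi(s))
E
```

```text
{'t': 23.4, 'tcp_pos': [0.6323, 0.1011, 0.202], 'q': [-0.0156, 0.5953, 1.4362, -0.0, 1.1073, 1.4804], 'force': [0.1305, 0.7329, -1.0494], 'finger_gap': 0.9999, 'gripper_force': 0.0} psi -85.71080656968476
[[-0.0, 0.9594, 0.282, 0.0729], [1.0, 0.0004, -0.0012, 0.0004], [-0.0012, 0.282, -0.9594, -0.1287], [0.0, 0.0, 0.0, 1.0]] 64.61808973595133 317.87221487036777 233.2155833868224
2628 top z [0.033  0.0341 0.035 ] ((633.89111328125, 100.52526092529297), (80.05582427978516, 35.4393424987793), 4.345640659332275)
(array([-0.159 , -0.2038,  0.0015]), None) -85.71080656968476
```

Request:
{"method": "drive_tool", "body": {"plan": [[-0.0265,-0.034,0,0,0,0,1],[-0.0265,-0.034,0,0,0,0,1],[-0.0265,-0.034,0,0,0,0,1],[-0.0265,-0.034,0,0,0,0,1],[-0.0265,-0.034,0,0,0,0,1],[-0.0265,-0.034,0,0,0,0,1],[0,0,0,0,0,-8.5,1],[0,0,0,0,0,-8.5,1],[0,0,0,0,0,-8.5,1],[0,0,0,0,0,-8.5,1]]}}

```text
t: 24.45
tcp_pos: [0.4567, 0.2923, 0.1983]
tool_rot: [0.944, 0.331, -0.002, 0.0]
force: [-0.8, -0.2, 0.4]
finger_gap: 0.998
gripper_force: 0.0
```

Request:
{"method": "drive_tool", "body": {"plan": [[0,0,0,0,0,-8.5,1],[0,0,0,0,0,-8.5,1],[0,0,0,0,0,-8.5,1],[0,0,0,0,0,-8.5,1],[0,0,0,0,0,-8.5,1],[0,0,0,0,0,-8.5,1],[0,0,0,0,0,0,1],[0,0,0,0,0,0,1]]}}

```text
t: 25.25
tcp_pos: [0.4574, 0.2923, 0.199]
tool_rot: [0.713, 0.702, -0.001, -0.001]
force: [-0.2, -0.4, -0.1]
finger_gap: 0.999
gripper_force: 0.0
```

```bash
python3 w.py w12 | cut -c1-250; python3 - <<'E'
from wm import *
s,p=pickle.load(open("w12.pkl","rb"))
wm("w12","brass",.032,(318,205),.04)
print(toolT(s)[:3,:2].T.round(3).tolist(),psi(s))
E
```

```text
{'t': 25.25, 'tcp_pos': [0.4574, 0.2923, 0.199], 'q': [0.3627, 0.4804, 1.6852, -0.0, 0.9791, 0.3783], 'force': [-0.2197, -0.3734, -0.1148], 'finger_gap': 0.999, 'gripper_force': 0.0} psi -0.8935423884687683
[[-0.0, 0.9589, 0.2837, 0.0715], [1.0, 0.0002, -0.0007, 0.0011], [-0.0007, 0.2837, -0.9589, -0.1287], [0.0, 0.0, 0.0, 1.0]] 64.61808973595133 317.87221487036777 233.2155833868224
w12 brass rect [458.4 293. ] [37.3 37.3] 44.2 circ [458.4 293. ] 38.7 meanz 0.0303
[[0.016, 1.0, -0.001], [1.0, -0.016, -0.003]] -0.8935423884687683
```

View pics/w12.png

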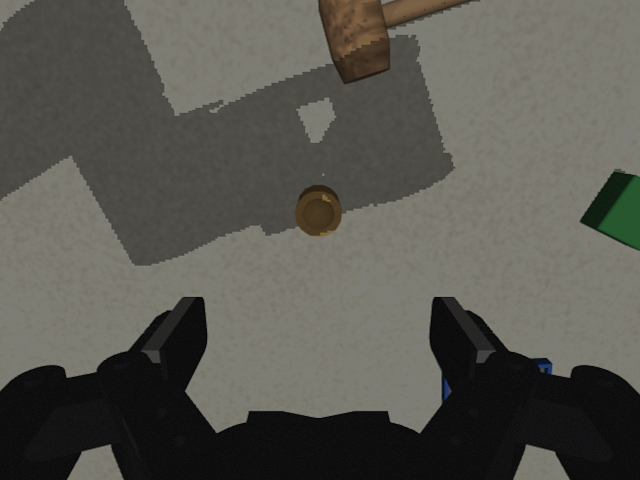

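Brass is at (318,212), centred between the fingers, and the mallet head at (355,40) is clear.

Request:
{"method": "drive_tool", "body": {"plan": [[0.0007,0.001,0.045,0,0,0,1],[0,0,0.045,0,0,0,1],[0,0,0.04,0,0,0,0.5],[0,0,0.03,0,0,0,0.5],[0,0,0.019,0,0,0,0.5],[0,0,0,0,0,0,0.5],[0,0,0,0,0,0,0.5]]}}

```text
t: 26.0
tcp_pos: [0.4591, 0.2933, 0.0211]
tool_rot: [0.712, 0.702, -0.0, -0.0]
force: [0.7, 0.4, -0.3]
finger_gap: 0.745
gripper_force: 0.0
```

Request:
{"method": "drive_tool", "body": {"plan": [[0,0,0,0,0,0,-1],[0,0,0,0,0,0,-1],[0,0,0,0,0,0,-1],[0,0,0,0,0,0,-1],[0,0,0,0,0,0,-1],[0,0,0,0,0,0,-1],[0,0,0,0,0,0,-1]], "newtons": 60}}

```text
t: 26.7
tcp_pos: [0.4595, 0.2936, 0.023]
tool_rot: [0.712, 0.703, 0.001, 0.0]
force: [-0.7, -0.0, 6.8]
finger_gap: 0.425
gripper_force: 59.8
```

Request:
{"method": "drive_tool", "body": {"plan": [[0,0,-0.01,0,0,0,-1],[0,0,-0.02,0,0,0,-1],[0,0,-0.03,0,0,0,-1],[0,0,-0.04,0,0,0,-1],[0,0,-0.02,0,0,0,-1],[0,0,0,0,0,0,-1],[0,0,0,0,0,0,-1]]}}

```text
t: 27.4
tcp_pos: [0.4588, 0.2932, 0.1415]
tool_rot: [0.712, 0.703, 0.0, 0.0]
force: [0.1, 0.6, -4.9]
finger_gap: 0.424
gripper_force: 60.6
```

```bash
python3 - <<'E'
from station import manip
from h import *
s=manip.sense(); print(go(s,.6272,-.0745-.08,s["tcp_pos"][2]),s["q"].round(3))
E
```

```text
(array([-0.4456,  0.174 ,  0.    ]), None) [ 0.363  0.568  1.73  -0.     0.843  0.376]
```

Request:
{"method": "drive_tool", "body": {"plan": [[-0.0446,0.0174,0,0,0,0,-1],[-0.0446,0.0174,0,0,0,0,-1],[-0.0446,0.0174,0,0,0,0,-1],[-0.0446,0.0174,0,0,0,0,-1],[-0.0446,0.0174,0,0,0,0,-1],[-0.0446,0.0174,0,0,0,0,-1],[-0.0446,0.0174,0,0,0,0,-1],[-0.0446,0.0174,0,0,0,0,-1],[-0.0446,0.0174,0,0,0,0,-1],[-0.0446,0.0174,0,0,0,0,-1]]}}

```text
t: 28.4
tcp_pos: [0.6264, -0.1561, 0.1384]
tool_rot: [0.712, 0.703, -0.001, -0.002]
force: [1.1, -0.6, -3.1]
finger_gap: 0.424
gripper_force: 60.6
```

Request:
{"method": "drive_tool", "body": {"plan": [[0,0,0,0,0,0,-1],[0,0,0,0,0,0,-1],[0,0,0,0,0,0,-1]]}}

```text
t: 28.7
tcp_pos: [0.6256, -0.1533, 0.1391]
tool_rot: [0.711, 0.703, -0.001, -0.003]
force: [-1.0, 0.2, -2.8]
finger_gap: 0.425
gripper_force: 60.7
```

```bash
python3 w.py w13 | cut -c1-250; python3 - <<'E'
from wm import *
s,p=pickle.load(open("w13.pkl","rb"))
wm("w13","blue",.01,(318,111),.05)
P=cloud(p,p["mount"]); b=P[masks(p["image"])["brass"]&(abs(P[...,0])<.03)&(P[...,2]>-.03)&(P[...,2]<.025)&(abs(P[...,1])<.025)]
print("held",np.percentile(b,[1,99],axis=0).round(4).tolist())
print(go(s,.6272,-.0745,.0325),toolT(s)[:3,:2].T.round(3).tolist())
E
```

```text
{'t': 28.7, 'tcp_pos': [0.6256, -0.1533, 0.1391], 'q': [-0.4136, 0.6808, 1.4672, 0.0005, 0.9994, -0.4017], 'force': [-0.9811, 0.1514, -2.7935], 'finger_gap': 0.4252, 'gripper_force': 60.7073} psi -0.6996924451766802
[[-0.0, 0.9589, 0.2837, 0.0715], [1.0, 0.0002, -0.0007, 0.0011], [-0.0007, 0.2837, -0.9589, -0.1287], [0.0, 0.0, 0.0, 1.0]] 64.61808973595133 317.87221487036777 233.2155833868224
w13 blue rect [627.6 -75.1] [60.3 60.3] 42.0 circ [627.5 -75.1] 61.1 meanz 0.0114
held [[-0.0183, -0.0161, -0.0103], [0.0176, 0.0186, 0.0204]]
(array([0.0785, 0.0012, 0.1068]), None) [[0.012, 1.0, 0.003], [1.0, -0.012, -0.005]]
```

View pics/w13.png

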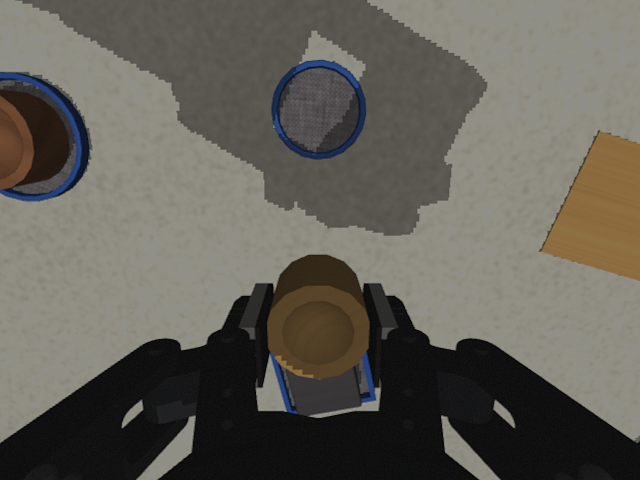

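The small round tray is at (319,109), measured at (627.5,−75.1). The brass block is centred in the grip.

Request:
{"method": "drive_tool", "body": {"plan": [[0.039,0.001,0,0,0,0,-1],[0.039,0,0,0,0,0,-1],[0,0,0.04,0,0,0,-1],[0,0,0.035,0,0,0,-1],[0,0,0.02,0,0,0,-1],[0,0,0.01,0,0,0,-1],[0,0,0,0,0,0,-1],[0,0,0,0,0,0,-1],[0,0,0,0,0,0,-1]]}}

```text
t: 29.65
tcp_pos: [0.6307, -0.077, 0.0379]
tool_rot: [0.711, 0.703, 0.001, 0.001]
force: [-0.7, -0.2, -3.1]
finger_gap: 0.423
gripper_force: 60.8
```

Request:
{"method": "drive_tool", "body": {"plan": [[0.0022,-0.0035,0.007,0,0,0,-1],[0,0,0,0,0,0,-1],[0,0,0,0,0,0,-1],[0,0,0,0,0,0,-1]]}}

```text
t: 30.05
tcp_pos: [0.6263, -0.0747, 0.0295]
tool_rot: [0.712, 0.703, 0.0, 0.0]
force: [-1.2, -0.0, -4.0]
finger_gap: 0.425
gripper_force: 60.8
```

Request:
{"method": "drive_tool", "body": {"plan": [[0,0.0008,0.001,0,0,0,-1],[0,0,0.0015,0,0,0,-1],[0,0,0.0007,0,0,0,-1],[0,0,0,0,0,0,-1],[0,0,0,0,0,0,-1]]}}

```text
t: 30.55
tcp_pos: [0.6274, -0.0748, 0.027]
tool_rot: [0.711, 0.703, 0.0, 0.001]
force: [-2.0, -0.2, 6.3]
finger_gap: 0.429
gripper_force: 61.7
```

Request:
{"method": "drive_tool", "body": {"plan": [[0,0,0,0,0,0,0.2],[0,0,0,0,0,0,0.2],[0,0,0,0,0,0,0.2],[0,0,-0.01,0,0,0,0.2],[0,0,-0.03,0,0,0,0.6],[0,0,-0.05,0,0,0,1],[0,0,-0.05,0,0,0,1],[0,0,-0.05,0,0,0,1],[0,0,0,0,0,0,1],[0,0,0,0,0,0,1]]}}

```text
t: 31.55
tcp_pos: [0.6277, -0.0747, 0.2187]
tool_rot: [0.711, 0.703, 0.001, 0.002]
force: [-0.2, -1.0, -1.0]
finger_gap: 1.003
gripper_force: 0.0
```

```bash
python3 w.py w14 | cut -c1-250; python3 - <<'E'
from wm import *
from station import manip
wm("w14","brass",.036,(318,205),.045)
p=manip.snapshot("scene"); cv2.imwrite("pics/scene9.png",p["image"][:,:,::-1])
E
```

```text
{'t': 31.55, 'tcp_pos': [0.6277, -0.0747, 0.2187], 'q': [-0.295, 0.5648, 1.4442, -0.0, 1.128, -0.2826], 'force': [-0.2287, -1.0449, -1.0333], 'finger_gap': 1.0029, 'gripper_force': 0.0} psi -0.7058587101673532
[[-0.0, 0.9589, 0.2837, 0.0715], [1.0, 0.0002, -0.0007, 0.0011], [-0.0007, 0.2837, -0.9589, -0.1287], [0.0, 0.0, 0.0, 1.0]] 64.61808973595133 317.87221487036777 233.2155833868224
w14 brass rect [628.7 -75.6] [37.9 36.3] 89.2 circ [628.6 -75.3] 38.5 meanz 0.0343
```

View pics/scene9.png

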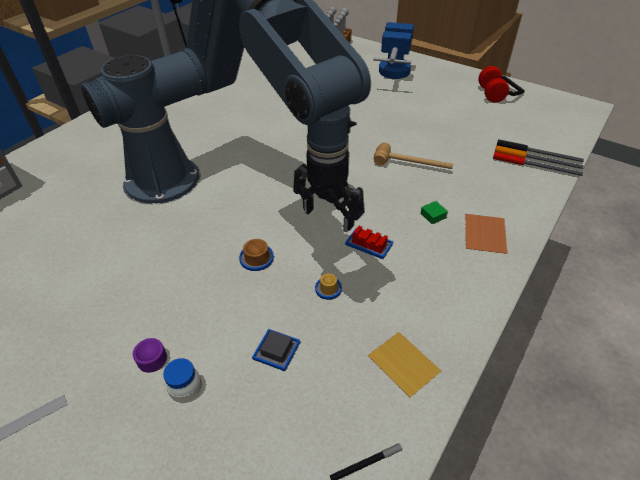

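The final view shows all four blocks standing in their trays: wood (256,255), brass (328,287), steel (276,348) and red (370,241). The mallet (410,158) and flux pot (182,378) haven't moved, and the gripper is clear.

```bash
python3 -c "
from station import manip
print(manip.sign_off())"
```

```text
the job is handed in; nothing more can be done
None
```

All four blocks are in their own trays, set down and let go, with the mallet and flux pot unmoved; I handed the job in at about 32 s of the 99 s limit, and sign-off gave no verdict.

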